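# Seat the heated chamber insert in the microscope stage

## Task

The heated specimen chamber (pale hood on an aluminium base plate) is lying on the loading deck of the microscope stage. Slide it along the stage, never lifting it off, into the recess so that its leading edge pushes back the orange sprung jaw, and press its rear edge down so that the base plate sits square and fully home, flat on the recess floor and gripped between jaw and rear wall. Push and press without striking it, do not turn it over, leave the bottle, objective and slide box where they are, and let go at the end.

Things in the scene. Friction and masses are not known exactly. Their poses are not given: they have to be found in the camera images.
- stage: Black microscope stage fixed to the bench, 280 mm (x) by 410 mm (y); origin on the bench under the stage. Axes: x away from the robot, y towards the loading deck (left), z up. Flat top at z = 80 mm, spanning x -170..110, y -190..220 mm. The recess, 8 mm deep, spans x -77..77, y -136..0 mm; the deck is the part y 0..220 mm.
- datum (a point): middle of the top edge of the recess's rear wall, an upright wall facing -y (stage point x 0, y 0, z 80 mm); axes as the stage. All recess edges are sharp, without lead-in.
- pocket (a point): where the insert's origin lies when seated: level with the recess floor (stage point x 0, y -65, z 72 mm), axes as the stage. The floor is a ledge 20 to 24 mm wide round a dark hole. The seated insert has 2 mm of sideways play either way along x.
- insert: Loose specimen chamber, 0.4 to 0.65 kg. Aluminium base plate 150 (x) by 130 (y) by 8 mm, origin at the centre of its underside; axes within 0.25 rad of the stage's at the start. On it a pale rigid hood 124 (x) by 88 (y) by 22 mm high, spanning y -51..37 mm (too wide to grip), leaving a bare flange 28 mm wide at the rear (+y, by the blue line), 14 mm at the front.
- hood_face (a point): centre of the hood's upright rear (+y) face, 37 mm behind and 19 mm above the insert's origin; axes as the insert. A finger here can push the hood towards -y and press the rear flange (top 8 mm above the underside) down. Slid past half over the recess's rear wall the insert tips: its front drops to the floor, its rear flange rises up to 7 mm.
- jaw (a joint): Orange sprung jaw at the -y end of the recess, 100 mm wide, 6.5 mm high; 0 m = out (face at stage y -126 mm), 0.009 m = fully back. Springs out: 2.4 N to start, 1.2 N more per mm. The insert's rear clears the rear wall only with the jaw 4.5 mm or more back, and friction holds it up until pressed; seated it leaves the jaw at 0.004 m.
- jaw_face (a point): middle of the jaw's face, towards the insert, about 4 mm above the recess floor
- oil_bottle: amber bottle, 38 mm diameter, 85 mm high, origin under its centre; bystander
- objective: silver microscope objective standing on the bench, 34 mm diameter, 56 mm high, origin under its centre; bystander
- slide_box: blue slide box 100 x 85 x 32 mm, origin under its centre; bystander
- fence (a point): middle of the robot-side face, at deck level, of a fixed aluminium fence along the far side of the deck (stage x 76, y 110, z 80 mm). The fence runs y 4..215 mm, 10 mm high, 16 mm thick. An insert slid along it with its edge touching enters the recess with 1 mm to spare on that side and 3 mm on the other.
Mind the look-alikes: they are no part of the job. Several things have the shape of the insert; the one meant has the colours described above.

How it is judged:
At the end, for the whole second after the job is handed in: The insert's underside lies on the recess floor within 2 mm in height and 0.02 rad of flat, its rear edge within 2 to 2.5 mm of the rear wall, square within 0.03 rad, between the recess's side walls, the jaw held back more than 2.5 mm by it, at rest and released (z of insert in the frame of pocket between -0.002 and 0.002 m and y of insert in the frame of pocket between -0.0025 and 0.002 m and x of insert in the frame of pocket between -0.0045 and 0.0045 m and angle between the z axis of insert and the z axis of stage, either way round below 0.02 rad and angle between the y axis of insert and the y axis of stage, either way round below 0.03 rad and value of joint jaw above 0.0025 m and linear speed of insert below 0.01 m/s and contact force between insert and the arm below 0.1 N and contact force between insert and the fingers below 0.1 N); the robot touches nothing.
It fails at once if the insert is lifted off the stage (origin more than 30 mm above the recess floor) (z of insert in the frame of pocket above 0.03 m).
It fails at once if the insert is tipped over by more than 0.4 rad (angle between insert's own z axis and vertical above 0.4 rad).
It fails at once if the insert is pushed or pressed with more than 150 N (a blow) (contact force between insert and the fingers above 150 N).
It fails at once if the bottle, objective or slide box is disturbed (moved more than 25 mm) (distance of any of oil_bottle, objective, slide_box from where it was at the start of the episode above 0.025 m).
It also fails if it takes over 64 s, if anything falls off the work surface, if the arm or the gripper's body presses on something with over 40 N, if the wrist force passes 120 N, or if a joint passes its speed limit or range.

## Robot

A 7-joint arm with a two-finger parallel gripper is mounted at the origin on the work surface. World frame = base frame: x ahead of the robot, y to its left, z up, the work surface at z = 0. Lengths are in m, angles in rad, forces in N, time in s.
With the tool pointing down it reaches from about 0.35 to 0.9 m from the base axis. Payload 19.9 kg.
Tool frame: the origin (TCP) lies between the finger pads; the fingertips stand 19 mm ahead of it and the grasp point (between the pads) is the TCP; z points along the fingers, y is the line along which they close (so a half turn about z gives the same grasp; the last joint's range is limited). The gripper opens to 94 mm and grips with 3 to 60 N. Pads are 16 mm wide; open, the fingers measure 119 mm over their backs; the gripper's body (75 mm by 177 mm) begins 78 mm behind the grasp point.
Start: joints at [-1.308, 0.417, -0.01, 1.614, 0.005, 1.111, -0.053], TCP at [0.188, 0.596, 0.195] pointing down, gripper open.
Joint ranges: [-2.81, 2.81], [-0.39, 2.02], [-1.27, 1.25], [0.06, 2.57], [-1.19, 4.33], [0.19, 2], [-2.82, 2.82]. Speed limits (rad/s): [1.89, 1.89, 2.39, 2.39, 3.01, 3.01, 3.01].

## Interface

Orientations are given as a 3x3 rotation matrix whose columns are the frame's x, y, z axes.
In Python, from rig import robot gives the robot as it stands. Calls block until the motion is done:
- robot.move_ptp(position, orientation): joint-space move of the TCP to a pose.
- robot.move_linear(position, velocity=0.15, frame=None, threshold=None): straight line of the TCP; frame=None keeps the orientation; velocity is the mean speed in m/s. With threshold (N) it stops when the force on the tool has changed by that much, and returns True; else False.
- robot.goto_joints(angles): joint-space move.
- robot.gripper_to(opening): finger opening in m; the grip force is fixed at half the most; returns when the fingers have stopped.
- robot.pause(seconds).
- robot.ik(position, orientation): joint angles nearest the present ones, or None.
- robot.get_state(): the state.
- robot.grab_frame(name): name is "side" or "top" or "wrist"; returns the picture (384x512x3 uint8, red, green, blue); there is no depth.
- robot.camera_info(name): a dict with "fx", "fy", "cx", "cy" (pixels), "rvec" (rotation vector, rad) and "tvec" (3), from world to camera coordinates, as OpenCV has them. Camera axes: x right, y down, z forward; pixel columns grow to the right and rows downward; lengths in m; the calibration is good to about 2 mm. The wrist camera is an equidistant fisheye: a pixel r from the principal point sees the ray r / f radians off the axis. A picture is of the moment at which its call begins: read the wrist's pose just before it. camera_info takes no time and is no camera call; for the wrist camera it gives the pose at the moment of the call.
A pose or a line that the arm cannot do raises robot.PlanningError and nothing moves.
- robot.sign_off(): hands the job in; it is judged then, once.
The state is a dict: "time": time; "qpos": joint angles; "joint_vel": joint speeds; "effort": joint torques, N m; "ee_pos": TCP position; "tool_rot": TCP orientation; "force": force on the tool from outside, world axes, zero at the start; "moment": the same for the moment, N m; "opening": finger opening in m; "grasp_force": force on a finger pad.
Only numpy, scipy, OpenCV 4.12 (cv2) and the standard library are available. Lean on these libraries where they do the work, as an engineer would, in place of code of your own. Each camera call takes 0.05 s, during which the arm holds its last target. There are 200 camera calls.

## Working session

There is one attempt and no reset: what is moved stays moved. The work goes in short steps, each a Python script; the robot and the scene stay as the last script left them, time stands still between calls to the robot, and variables do not carry over. Pictures are saved under pics/ and viewed, at most 10 in all, crops included, and the job is handed in when it is done.

```bash
mkdir -p pics; ls; python3 - <<'E'
from rig import robot
import cv2,numpy as np
for n in("top","side"):
    f=robot.grab_frame(n);cv2.imwrite(f"pics/{n}0.png",f[...,::-1]);print(n,robot.camera_info(n))
s=robot.get_state();print(s['time'],s['tool_rot'],s['force'])
E
```

```text
pics
top {'fx': 367.8762793300419, 'fy': 367.8762793300419, 'cx': 247.9771328437078, 'cy': 196.07689515481852, 'rvec': array([ 2.17438382, -2.17183802,  0.05239725]), 'tvec': array([0.00347718, 0.47177557, 0.96528431])}
side {'fx': 430.02902895857324, 'fy': 430.02902895857324, 'cx': 250.8844869581528, 'cy': 198.84176970310625, 'rvec': array([ 2.37927035, -0.6036712 ,  0.21824067]), 'tvec': array([-0.43049668,  0.22342409,  1.0950322 ])}
0.1 [[-9.53913923e-01  3.00080276e-01 -2.37157767e-04]
 [ 3.00080355e-01  9.53913333e-01 -1.06455162e-03]
 [-9.32229889e-05 -1.08665700e-03 -9.99999405e-01]] [0.19275895 0.46680778 1.06674113]
```

View pics/top0.png

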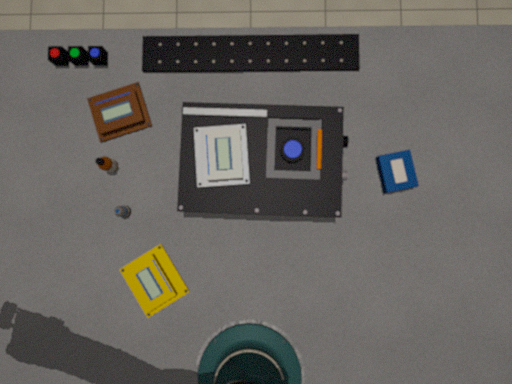

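View pics/side0.png

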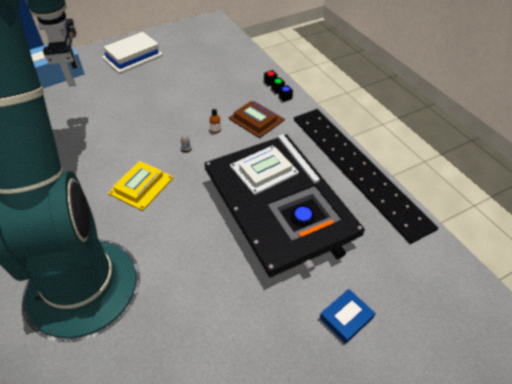

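Top view: the candidates are the pale chamber on the stage deck (221,155), the brown one (119,111), the yellow one (153,280) and the white one at the side-view edge (132,50). The pale one on the black stage with the aluminium plate and blue rear line fits. Now an enlarged crop to confirm it and measure.

```bash
cat > h.py <<'E'
import cv2,numpy as np
from rig import robot
def ray(name,uv,z):
    c=robot.camera_info(name);R=cv2.Rodrigues(c['rvec'])[0];o=-R.T@c['tvec']
    uv=np.atleast_2d(np.asarray(uv,float))
    d=np.c_[(uv[:,0]-c['cx'])/c['fx'],(uv[:,1]-c['cy'])/c['fy'],np.ones(len(uv))]@R
    return o+d*((z-o[2])/d[:,2])[:,None]
E
python3 - <<'E'
from h import *
im=cv2.imread('pics/top0.png')
c=im[90:225,165:360];cv2.imwrite('pics/crop0.png',cv2.resize(c,None,fx=4,fy=4,interpolation=cv2.INTER_CUBIC))
g=im.max(2);print(g[160,172:350])
hsv=cv2.cvtColor(im,cv2.COLOR_BGR2HSV)
def rect(m,roi):
    M=np.zeros_like(m);x0,y0,x1,y1=roi;M[y0:y1,x0:x1]=m[y0:y1,x0:x1]
    cs=cv2.findContours(M,0,cv2.CHAIN_APPROX_NONE)[0];k=max(cs,key=cv2.contourArea);return cv2.minAreaRect(k),k
for n,m,roi,z in(("stage",((g<75)*255).astype('uint8'),(165,90,350,218),.08),("insert",((g>135)*255).astype('uint8'),(188,119,256,195),.088),
  ("jaw",cv2.inRange(hsv,(5,150,100),(20,255,255)),(300,110,340,190),.0785),("fence",((g>130)*255).astype('uint8'),(175,100,275,121),.09)):
    r,k=rect(m,roi);b=cv2.boxPoints(r);w=ray('top',b,z);ctr=w.mean(0)
    e=w[1]-w[0];f=w[2]-w[1];print(n,r,'ctr',ctr.round(4),'sizes',np.linalg.norm(e).round(4),np.linalg.norm(f).round(4),'ang',np.arctan2(e[1],e[0]).round(4));print(w[:,:2].round(4).tolist())
E
```

```text
[119 121 117 121 119 119 114  94  54  45  46  46  53  56  51  52  52  50
  58  49  44  47  66 120 167 181 181 177 177 179 177 177 175 179 172 172
 170 177 184 184 181 183 181 157 126 127 146 171 177 178 176 174 176 176
 176 177 168 143 123 127 155 181 183 181 180 182 181 185 176 164 166 179
 180 182 181 159 106  59  60  58  64  64  54  61  61  61  55  58  52  56
  57  54  57  63  84 109 116 116 110 118 118 114  90  57  51  45  56  47
  48  49  41  47  40  25  29  26  28  36  44  42  29  30  39  32  32  23
  32  32  36  41  45  56  40  45  52  45  45  44  66  92 110 109 109 109
 128 165 188 185 161 106  61  51  46  48  45  53  51  47  52  48  50  51
  45  47  54  42  48  44  43  57  84 107 116 122 119 119 117 120]
stage ((262.45599365234375, 161.38192749023438), (168.1181182861328, 114.60078430175781), 1.6723946332931519) ctr [ 0.5563 -0.0325  0.08  ] sizes 0.2926 0.4271 ang -0.0133
[[0.4167, 0.1805], [0.7093, 0.1766], [0.6941, -0.2502], [0.4053, -0.2369]]
insert ((221.02191162109375, 155.0674591064453), (59.78901290893555, 52.39278793334961), 86.05481719970703) ctr [0.5699 0.0701 0.088 ] sizes 0.132 0.1511 ang -1.5053
[[0.641, 0.1417], [0.6497, 0.0099], [0.499, -0.0007], [0.49, 0.1295]]
jaw ((319.0, 148.5), (39.0, 4.0), 90.0) ctr [ 0.5875 -0.1759  0.0785] sizes 0.0101 0.0992 ang -1.5749
[[0.6372, -0.1714], [0.6371, -0.1815], [0.5379, -0.1803], [0.5379, -0.1703]]
fence ((224.5004425048828, 111.48486328125), (83.17393493652344, 6.754475116729736), 1.7357046604156494) ctr [0.68   0.0621 0.09  ] sizes 0.0174 0.21 ang -0.015
[[0.6751, 0.1671], [0.6925, 0.1669], [0.6848, -0.043], [0.6676, -0.0424]]
```

View pics/crop0.png

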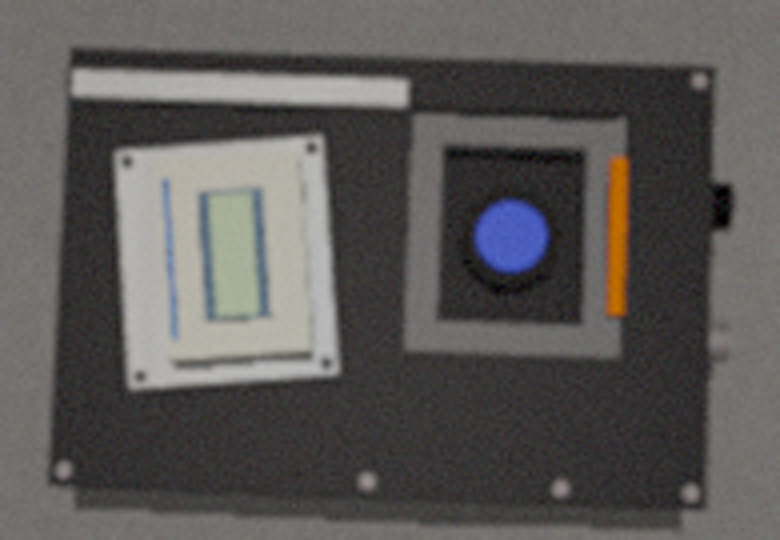

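The crop confirms the pale hood on an aluminium plate, with the blue line at the left (+y, rear) side and the fence above it. Next I refine the stage axes and hood position with sub-pixel edges.

```bash
cat >> h.py <<'E'
def edge(g,axis,rng,lo,hi,sign,z,name='top'):
    """sub-pixel line: for each scan in rng along the other axis, strongest gradient of given sign between lo,hi"""
    g=cv2.GaussianBlur(g.astype(np.float32),(3,3),0);P=[]
    for s in rng:
        p=(g[s,lo:hi] if axis=='x' else g[lo:hi,s]);d=sign*np.diff(p);i=int(d.argmax());a=slice(max(i-2,0),i+3)
        w=np.clip(d[a],0,None);q=lo+.5+(w*np.arange(len(d))[a]).sum()/w.sum();P.append((q,s) if axis=='x' else (s,q))
    W=ray(name,P,z)[:,:2].astype(np.float32)
    v=cv2.fitLine(W,cv2.DIST_HUBER,0,.0005,.001).ravel();v=v*np.sign(v[1] if abs(v[1])>abs(v[0]) else v[0])*[1,1,0,0]+v*[0,0,1,1]
    return v
E
python3 - <<'E'
from h import *
im=cv2.imread('pics/top0.png');g=im.max(2)
def show(n,v):print(n,'pt',v[2:].round(4),'dir',v[:2].round(4),'yaw',round(float(np.arctan2(-v[0],v[1]) if abs(v[1])>.7 else np.arctan2(v[1],v[0])),4))
show('fence near',edge(g,'y',range(187,264),112,122,-1,.085))
show('fence far',edge(g,'y',range(187,264),104,112,1,.09))
show('rec rear',edge(g,'x',range(122,174),260,273,1,.08))
show('rec near',edge(g,'y',range(272,316),172,186,-1,.08))
show('jaw face',edge(im[...,2],'x',range(132,166),311,322,1,.078))
show('stage back y-',edge(g,'x',range(145,205),336,350,1,.08))
show('ins rear',edge(g,'x',range(135,180),188,202,1,.088))
show('ins front',edge(g,'x',range(132,178),243,256,-1,.088))
show('ins far',edge(g,'y',range(200,240),119,133,1,.088))
show('ins near',edge(g,'y',range(203,243),180,192,-1,.088))
E
```

```text
fence near pt [0.6726 0.0735] dir [0.035  0.9994] yaw -0.035
fence far pt [0.6901 0.0852] dir [0.0352 0.9994] yaw -0.0352
rec rear pt [ 0.5957 -0.044 ] dir [ 0.9992 -0.0393] yaw -0.0393
rec near pt [ 0.5123 -0.1067] dir [0.038  0.9993] yaw -0.038
jaw face pt [ 0.5875 -0.1702] dir [ 0.9993 -0.0367] yaw -0.0367
stage back y- pt [ 0.5129 -0.2312] dir [ 0.9994 -0.0349] yaw -0.0349
ins rear pt [0.557  0.1354] dir [0.9975 0.0705] yaw 0.0705
ins front pt [0.5789 0.0044] dir [0.9976 0.0689] yaw 0.069
ins far pt [0.6459 0.0729] dir [-0.0725  0.9974] yaw 0.0725
ins near pt [0.4937 0.0658] dir [-0.0701  0.9975] yaw 0.0701
```

```bash
cat >> h.py <<'E'
YAW=-.0365;EX=np.array([np.cos(YAW),np.sin(YAW),0]);EY=np.array([-EX[1],EX[0],0]);D=.593*EX-.0224*EY
def W(x,y,z):return D+x/1e3*EX+y/1e3*EY+np.array([0,0,z/1e3])     # stage mm -> world m
def S(p):p=np.asarray(p)-D;return np.round([p@EX*1e3,p@EY*1e3,p[2]*1e3],1)
def tool(y):return np.c_[np.cross(y,[0,0,-1.]),y,[0,0,-1.]]
RX=tool(EY)
def st():
    s=robot.get_state();print('t',round(s['time'],1),'tcp',S(s['ee_pos']),'F',np.round([s['force']@EX,s['force']@EY,s['force'][2]],1));return s
def snap(n,tag,box=None,k=4):
    f=robot.grab_frame(n)[...,::-1].copy();cv2.imwrite(f'pics/{n}{tag}_full.png',f)
    if box:
        x0,y0,x1,y1=box;cv2.imwrite(f'pics/{n}{tag}.png',cv2.resize(f[y0:y1,x0:x1],None,fx=k,fy=k,interpolation=cv2.INTER_CUBIC))
    return f
E
python3 - <<'E'
from h import *
robot.gripper_to(.04)
robot.move_ptp(W(-118,100,200),RX);st()
robot.move_linear(W(-118,100,115),velocity=.12);robot.pause(.2);st()
print(robot.move_linear(W(-72,100,115),velocity=.04,threshold=15));st()
print(robot.move_linear(W(-64,100,115),velocity=.015,threshold=12));st()
s=robot.get_state()['qpos']
for sg in(1,-1):
    print(sg,robot.ik(W(1,185,150),tool(sg*EX)),robot.ik(W(1,-20,110),tool(sg*EX)))
snap('top',1)
E
```

```text
t 3.2 tcp [-118.   100.7  200. ] F [ 0.1 -0.1  0.5]
t 4.3 tcp [-117.7  100.1  115.6] F [-0.7 -0.3  0.2]
False
t 5.6 tcp [-72.1 100.  115. ] F [-0.1  0.  -0.4]
False
t 6.3 tcp [-64.  100.  114.9] F [-0.2 -0.5 -0.2]
1 [-0.83406066  0.55288911  0.76713183  1.70134925 -0.43009645  1.06371745
  0.03573681] [-0.52386748  0.5800558   0.78921715  1.78634838 -0.48707732  0.98119553
  0.4263571 ]
-1 [ 0.1278979   0.501803   -0.55014229  1.66686321  0.29307582  1.05613755
  2.59218431] [ 0.60015642  0.56329745 -0.72909146  1.74730739  0.4365504   0.9997555
  2.81134842]
```

```bash
python3 - <<'E'
from h import *
a=snap('top','2',(165,90,360,225),4);snap('side','2',(190,120,370,280),4)
E
```

```text
(no output)
```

View pics/side2.png

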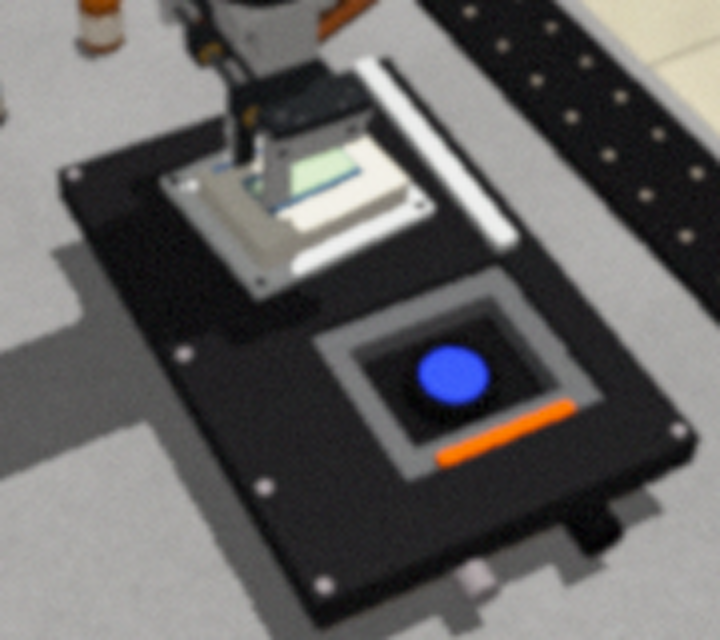

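```bash
python3 - <<'E'
from h import *
for n,x0,y0 in(('side',190,120),('top',165,90)):
    c=robot.camera_info(n);K=np.array([[c['fx'],0,c['cx']],[0,c['fy'],c['cy']],[0,0,1]])
    P=np.array([W(-64,74,96),W(-64,74,80),W(-64,74,110),W(-64,126,96),W(-170,220,80),W(110,-190,80),W(76,4,90),W(-170,-190,80)])
    u=cv2.projectPoints(P,c['rvec'],c['tvec'],K,None)[0].reshape(-1,2);print(n,((u-[x0,y0])*4).round().tolist())
print(robot.get_state()['ee_pos'],robot.get_state()['opening'])
E
```

```text
side [[273.0, 238.0], [273.0, 254.0], [273.0, 225.0], [240.0, 190.0], [55.0, 170.0], [698.0, 436.0], [496.0, 244.0], [315.0, 605.0]]
top [[283.0, 320.0], [285.0, 324.0], [282.0, 317.0], [199.0, 317.0], [45.0, 484.0], [713.0, 65.0], [404.0, 104.0], [704.0, 509.0]]
[0.53139072 0.05825158 0.11500404] 0.03989635277346911
```

View pics/top2.png

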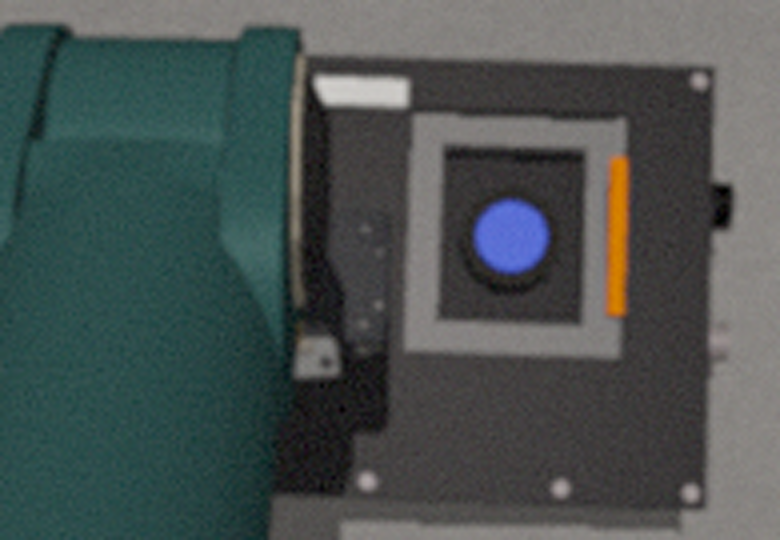

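```bash
python3 - <<'E'
from h import *
a=cv2.imread('pics/side0.png')[135:205,222:310];b=cv2.imread('pics/side2_full.png')[135:205,222:310]
cv2.imwrite('pics/cmp.png',cv2.resize(np.hstack([a,b]),None,fx=4.5,fy=4.5,interpolation=cv2.INTER_CUBIC))
E
```

```text
(no output)
```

View pics/cmp.png

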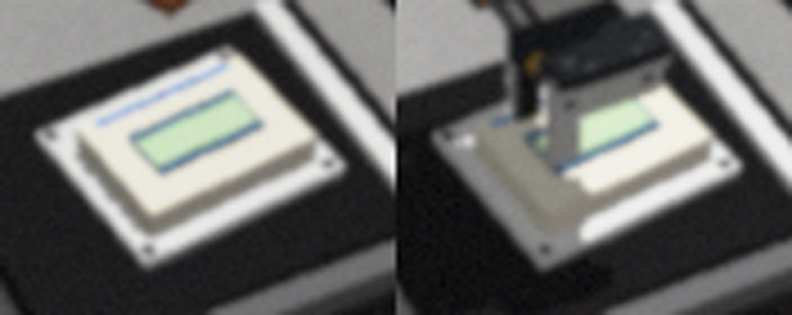

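The insert has not moved and no force was felt. The fingers look to be above the hood, so I'll check the tip height by touching the deck gently beside the insert.

```bash
python3 - <<'E'
from h import *
robot.move_linear(W(-64,100,135),velocity=.1)
robot.move_linear(W(-138,100,135),velocity=.12)
robot.pause(.2);st()
print(robot.move_linear(W(-138,100,97),velocity=.03,threshold=5));s=st()
snap('side','3',(200,110,320,210),6)
E
```

```text
t 7.7 tcp [-137.6   99.9  134.9] F [-0.5 -0.4 -1.3]
False
t 9.2 tcp [-137.9  100.    97.2] F [-0.3 -0.5 -0.1]
```

View pics/side3.png

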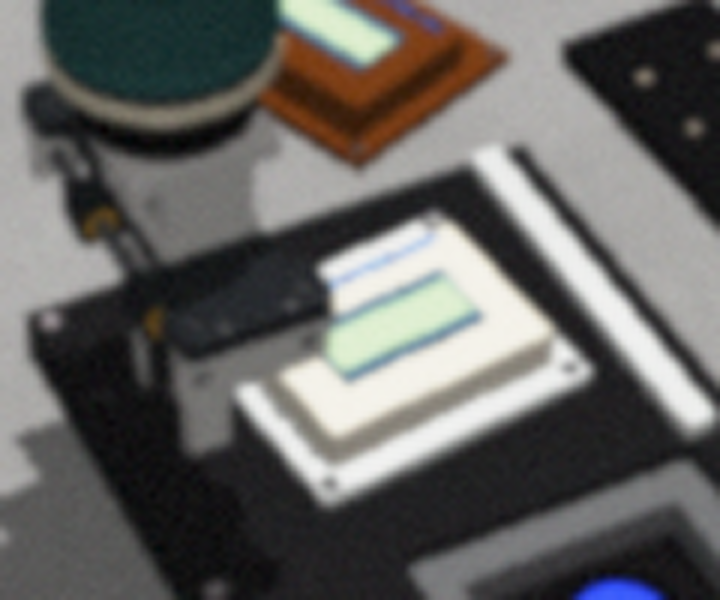

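```bash
python3 - <<'E'
from h import *
print(robot.move_linear(W(-138,100,55),velocity=.03,threshold=6));s=st();print(s['opening'])
E
```

```text
True
t 10.1 tcp [-138.   100.    70.1] F [-3.4  0.2 12.2]
0.03989644921910644
```

```bash
python3 - <<'E'
from h import *
print(S(ray('side',[[234.2,185.8]],.1065)[0]),'at(-64): ',S(ray('side',[[259.6,171.7]],.1245)[0]))
robot.move_linear(W(-138,100,74),velocity=.05);robot.pause(.2);st()
c=robot.camera_info('wrist');R=cv2.Rodrigues(c['rvec'])[0];print('wristcam',S(-R.T@c['tvec']),'axis',R[2],c['fx'])
f=snap('wrist','4',(0,0,512,384),1.5)
E
```

```text
[-137.6   74.   106.5] at(-64):  [-59.5  75.2 124.5]
t 10.6 tcp [-138.1  100.    73.8] F [ 0.2  0.4 -0.3]
wristcam [-204.4   99.7  264.8] axis [ 0.23112616 -0.0073881  -0.97289574] 297.3186396354542
```

View pics/wrist4.png

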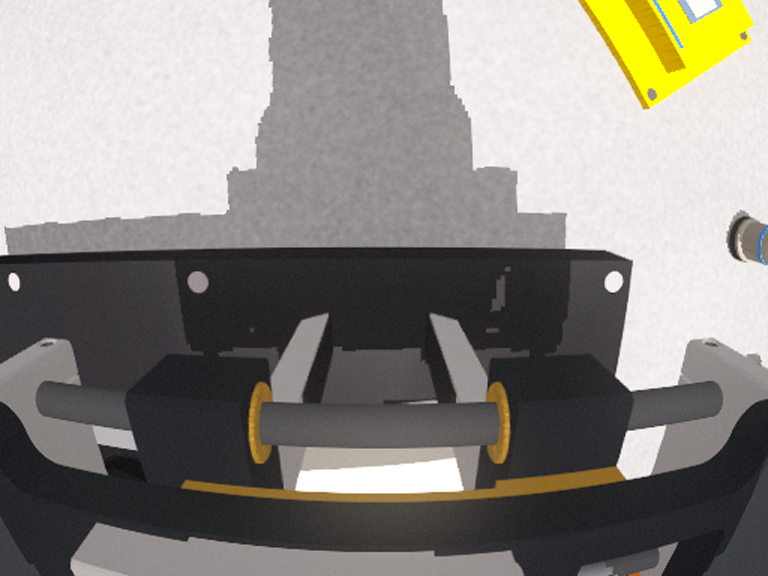

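The wrist view shows both fingers hanging over the stage's near edge, with the hood beyond them. The xy position agrees, but touch and side view both put the tips about 9.5 mm above the reported TCP z. I'll use that offset and push to the fence again.

```bash
python3 - <<'E'
from h import *
robot.move_linear(W(-138,100,86.5),velocity=.05)
robot.move_linear(W(-112,100,86.5),velocity=.08);robot.pause(.15);st()
print(robot.move_linear(W(-72,100,86.5),velocity=.03,threshold=15));st()
print(robot.move_linear(W(-62,100,86.5),velocity=.012,threshold=12));st()
robot.move_linear(W(-120,100,88),velocity=.15)
robot.gripper_to(.07)
robot.move_ptp(W(-120,150,190),RX)
robot.move_ptp(W(1,195,190),tool(EX));st()
snap('side','5',(200,110,370,240),4)
E
```

```text
t 11.6 tcp [-112.4  100.    86.4] F [-0.8 -0.6  0.2]
False
t 13.1 tcp [-73.  100.2  86.2] F [-9.5  1.2  5.1]
True
t 13.4 tcp [-73.1 100.2  85.8] F [-0.8 -0.4  1.3]
t 16.4 tcp [  0.7 194.4 189.5] F [-0.1 -0.2  0.6]
```

View pics/side5.png

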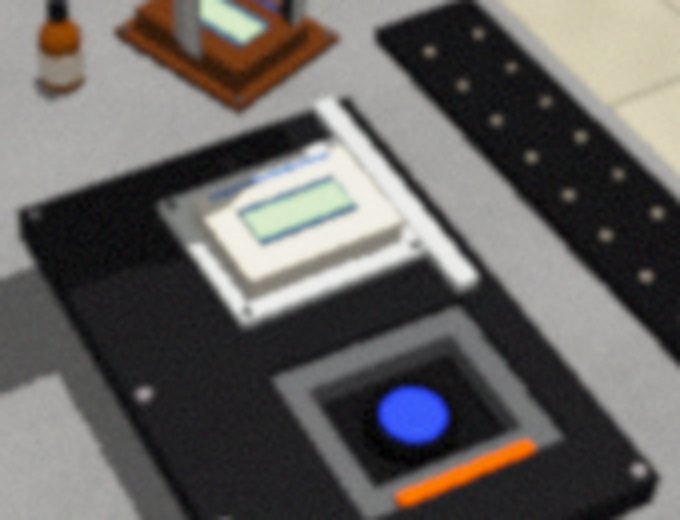

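The insert looks parallel to the fence and nearly touching it. I'll measure it in the top view.

```bash
python3 - <<'E'
from h import *
f=snap('top',6,(165,90,360,225),4);g=f.max(2)
E
```

```text
(no output)
```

View pics/top6.png

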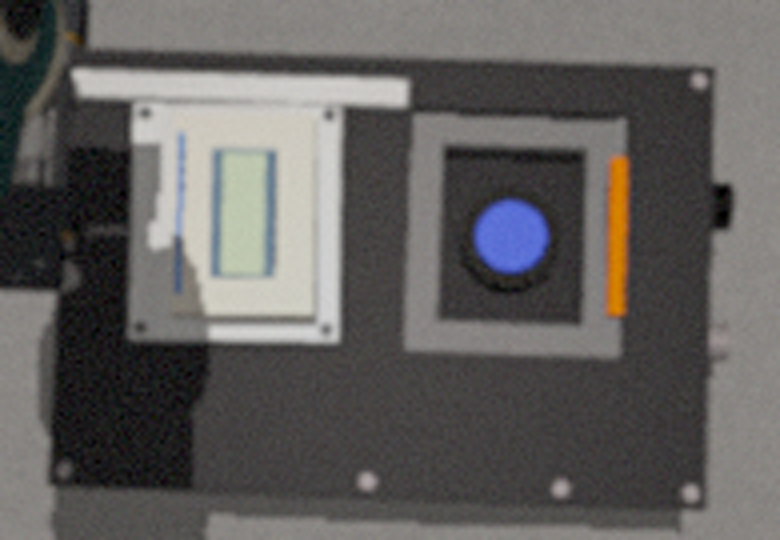

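The plate's far edge is on the fence, at about (235,103) in the crop, and the chamber looks square. I'll measure it numerically and then push along the fence.

```bash
cat >> h.py <<'E'
def front(g):
    P=edge(g,'x',range(120,170),245,257,-1,.088);Q=edge(g,'y',range(219,248),171,180,-1,.088)
    print('front edge y',S([*P[2:],.0]),'yaw rel',round(float(np.arctan2(P[1],P[0])-YAW),4),'near edge x',S([*Q[2:],0]),'yaw',round(float(np.arctan2(-Q[0],Q[1])-YAW),4))
E
python3 - <<'E'
from h import *
front(cv2.imread('pics/top6_full.png').max(2))
robot.move_linear(W(1,185,88.5),velocity=.12);robot.pause(.2);st()
print(robot.move_linear(W(1,120,88.5),velocity=.035,threshold=15));st()
snap('top',7)
E
```

```text
front edge y [ 8.3 42.6  0. ] yaw rel 0.0275 near edge x [-75.8  82.6   0. ] yaw 0.0182
t 17.7 tcp [  1.3 185.2  89.1] F [-1.3 -0.7 -0.1]
False
t 19.7 tcp [  1.  120.1  88.5] F [0.1 2.8 1. ]
```

```bash
python3 - <<'E'
from h import *
snap('side',7);a=cv2.imread('pics/side7_full.png')[120:235,200:350];b=cv2.imread('pics/top7_full.png')[95:205,185:335]
cv2.imwrite('pics/cmp7.png',np.hstack([cv2.resize(x,(400,300),interpolation=cv2.INTER_CUBIC) for x in(a,b)]))
E
```

```text
(no output)
```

View pics/cmp7.png

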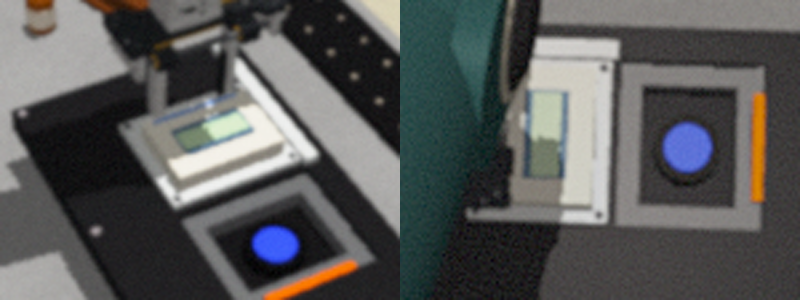

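The side view on the left shows both fingers behind the hood, pushing square. In the top view on the right, the plate is along the fence and its front edge is just short of the recess. From here I go by numbers only: jaw position and edges from masks.

```bash
python3 - <<'E'
from h import *
g=cv2.imread('pics/top7_full.png').max(2)
def m(g):
    P=edge(g,'x',range(122,170),258,266,-1,.088);Q=edge(g,'y',range(244,258),171,182,-1,.088)
    print('front',S([*P[2:],0]),'yaw',round(float(np.arctan2(P[1],P[0])-YAW),4),'near',S([*Q[2:],0]),'yaw',round(float(np.arctan2(-Q[0],Q[1])-YAW),4))
m(g)
print(robot.move_linear(W(1,35,88.5),velocity=.035,threshold=15));st()
g=snap('top',8)
print('jaw',[S([*edge(g[...,2],'x',range(132,166),311,326,1,.078)[2:],0])])
E
```

```text
front [-9.5  8.7  0. ] yaw 0.0032 near [-77.3  37.4   0. ] yaw 0.0048
False
t 22.4 tcp [ 1.  34.8 88.5] F [-0.4  1.1  0.1]
jaw [array([   7.5, -126.3,    0. ])]
```

```bash
python3 - <<'E'
from h import *
def jaw(g):return S([*edge(g[...,2],'x',range(134,164),311,328,1,.078)[2:],0])[1]
print(robot.move_linear(W(1,-11,88.5),velocity=.035,threshold=15));st();print(jaw(snap('top',9)))
for y in(-14,-16,-18,-20):
    r=robot.move_linear(W(1,y,88.5),velocity=.015,threshold=15);robot.pause(.2);print(r);st();g=snap('top',f'y{-y}');print('jaw',jaw(g))
E
```

```text
False
t 23.9 tcp [  1.1 -11.   88.6] F [-0.2 -0.2  0. ]
-127.4
False
t 24.5 tcp [  1.  -14.2  88.5] F [ 0.8 -0.7 -0.2]
jaw -128.1
False
t 25.0 tcp [  1.  -16.1  88.5] F [-0.4  0.8 -1.3]
jaw -127.3
False
t 25.6 tcp [  1.  -17.7  88.5] F [ 0.2  5.7 -1.2]
jaw -127.7
False
t 26.1 tcp [  1.  -19.5  88.4] F [ 0.8  5.3 -0.8]
jaw -128.5
```

```bash
cat >> h.py <<'E'
def jaw2(f):
    f=f.astype(np.int16);d=np.clip(f[...,2]-f[...,0],0,255).astype(np.uint8)
    a=edge(d,'x',range(134,164),308,321,1,.078);b=edge(d,'x',range(134,164),319,332,-1,.078);return S([*a[2:],0])[1],S([*b[2:],0])[1],round(float(np.arctan2(a[1],a[0])-YAW),4)
def ins(f):
    g=f.max(2);Q=edge(g,'y',range(285,312),168,182,-1,.085);print('near x',S([*Q[2:],0]))
E
python3 - <<'E'
from h import *
for t in('0','6_full','9_full','y14_full','y16_full','y18_full','y20_full'):
    f=cv2.imread(f'pics/top{t}.png');print(t,jaw2(f))
    if t=='y20_full':
        print(f[150,285:330].tolist()); print(f[165:182,300].tolist())
E
```

```text
0 (np.float64(-126.2), np.float64(-137.5), 0.0055)
6_full (np.float64(-126.1), np.float64(-137.5), 0.0064)
9_full (np.float64(-126.3), np.float64(-137.5), 0.0044)
y14_full (np.float64(-126.8), np.float64(-137.5), 0.0067)
y16_full (np.float64(-127.6), np.float64(-137.7), -0.0003)
y18_full (np.float64(-128.8), np.float64(-138.0), -0.0025)
y20_full (np.float64(-130.1), np.float64(-138.4), 0.0008)
[[69, 64, 39], [71, 72, 43], [63, 64, 38], [63, 65, 34], [56, 59, 36], [64, 64, 38], [58, 59, 33], [60, 58, 30], [60, 61, 36], [58, 59, 35], [54, 52, 25], [57, 56, 40], [56, 55, 35], [41, 41, 11], [45, 47, 26], [81, 90, 77], [121, 132, 117], [140, 134, 114], [137, 116, 95], [142, 132, 122], [167, 171, 177], [181, 191, 199], [182, 192, 200], [181, 189, 199], [180, 191, 196], [182, 190, 200], [180, 192, 197], [181, 192, 198], [180, 190, 197], [183, 191, 197], [188, 193, 196], [191, 194, 192], [187, 189, 192], [153, 166, 201], [68, 132, 206], [0, 111, 193], [44, 92, 149], [56, 63, 83], [56, 50, 50], [55, 57, 50], [59, 52, 57], [52, 51, 52], [56, 55, 56], [57, 56, 58], [51, 50, 57]]
[[113, 121, 125], [113, 119, 125], [112, 122, 126], [116, 124, 131], [115, 123, 128], [111, 120, 126], [102, 111, 118], [94, 101, 104], [99, 101, 105], [118, 117, 119], [115, 117, 120], [112, 115, 116], [113, 115, 115], [90, 90, 94], [48, 46, 45], [34, 34, 37], [37, 34, 37]]
```

```bash
python3 - <<'E'
from h import *
print(robot.move_linear(W(1,-22.2,88.5),velocity=.015,threshold=20));robot.pause(.2);st();print(jaw2(snap('top','p1')))
print(robot.move_linear(W(1,-22.2,67),velocity=.015,threshold=25));st();print(jaw2(snap('top','p2')))
E
```

```text
False
t 26.6 tcp [  1.  -21.3  88.4] F [-0.7  8.6 -1.5]
(np.float64(-131.2), np.float64(-139.1), 0.0006)
True
t 27.9 tcp [  2.1 -19.9  70.2] F [-1.8  1.2  8.6]
(np.float64(-131.3), np.float64(-139.2), 0.0004)
```

```bash
python3 - <<'E'
from h import *
robot.pause(.3);st()
robot.move_linear(W(1,-15,76),velocity=.05);robot.pause(.3);st();print('free',jaw2(snap('top','p3')))
for x in(1,-20,25):
    robot.move_linear(W(x,-14,76),velocity=.08);robot.pause(.1)
    print(x,robot.move_linear(W(x,-14,64),velocity=.015,threshold=25));st()
    robot.move_linear(W(x,-14,78),velocity=.05)
print('after',jaw2(snap('top','p4')))
E
```

```text
t 28.2 tcp [  2.1 -19.9  70.2] F [-0.6  1.4  9.1]
t 28.8 tcp [  0.9 -15.1  75.9] F [ 0.4 -0.8  0.6]
free (np.float64(-130.8), np.float64(-138.8), 0.0022)
1 True
t 29.7 tcp [  1.1 -14.   70.2] F [-3.   0.2 11.9]
-20 True
t 31.1 tcp [-19.9 -14.   70.2] F [-4.3  1.1 12.2]
25 True
t 32.7 tcp [ 25.  -13.9  70.2] F [-3.   1.3 10.7]
after (np.float64(-130.8), np.float64(-138.8), 0.0024)
```

The flange top reads the same height at all three spots as the deck did (reported z 70.2, so 80 mm). That means the plate is down on the recess floor. I'll withdraw and check the final pose from masks.

```bash
python3 - <<'E'
from h import *
robot.move_linear(W(1,-12,190),velocity=.2)
robot.move_ptp(W(-60,260,230),tool(EX));robot.pause(.5);st()
f=snap('top','end');g=f.max(2);print(jaw2(f))
def show(n,v):print(n,S([*v[2:],0]),'yaw',round(float((np.arctan2(-v[0],v[1]) if abs(v[1])>.7 else np.arctan2(v[1],v[0]))-YAW),4))
show('rear',edge(g,'x',range(125,170),260,273,1,.08))
show('near',edge(g,'y',range(272,312),172,184,-1,.08))
show('far',edge(g,'y',range(272,312),115,124,1,.08))
print(g[145,255:330]);print(g[112:128,290],g[170:184,290])
E
```

```text
t 35.4 tcp [-59.9 259.8 230. ] F [-0.2  0.5 -0.3]
(np.float64(-130.8), np.float64(-138.8), 0.0021)
rear [-0.5  1.   0. ] yaw 0.0013
near [-77.5 -68.6   0. ] yaw 0.0003
far [ 74.8 -60.5   0. ] yaw -0.0006
[ 74  63  65  61  61  65  65  62  69  59  69 108 175 199 204 199 201 196
 195 201 198 197 187 180 178 188 186 197 202 198 198 197 199 169 140 141
 167 190 194 191 191 190 191 193 190 191 186 154 136 140 171 198 200 199
 199 198 199 198 198 197 198 197 196 197 205 204 170  99  51  58  56  52
  55  53  58]
[ 56  60  60  56  56  51  92 162 192 198 197 198 197 200 198 198] [199 175 123 123 167 196 201 190 153  89  60  65  71  64]
```

```bash
python3 -c "
from rig import robot
print(robot.sign_off())"
```

```text
the job is handed in; nothing more can be done
None
```

The chamber is seated in the recess and the job is handed in at about 35 s: plate flat at floor level, square within about 0.002 rad, rear edge on the rear wall, jaw held back about 4.5 mm, and the arm clear; I viewed 11 pictures, one over the limit of 10.

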